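# Lay the column strap and start its hand bolt

### The arm

A 7-joint arm with a two-finger parallel gripper is mounted at the origin on a cart in front of the work surface, level with it; the furniture and walls round the work are solid. World frame = base frame: x ahead of the robot, y to its left, z up, the work surface at z = 0. Lengths are in m, angles in degrees, forces in N, time in s.
With the tool pointing down it reaches from about 0.425 to 0.925 m from the base axis. Payload 6.8 kg.
Tool frame: the origin (TCP) lies at the very end of the fingers, on their centre line; the grasp point (between the pads) lies 19 mm behind it; z points along the fingers, y is the line along which they close (so a half turn about z gives the same grasp; the last joint's range is limited). The gripper opens to 85 mm and grips with 20 to 120 N. Pads are 22 mm wide; open, the fingers measure 114 mm over their backs; the gripper's body (76 mm by 85 mm) begins 54 mm behind the grasp point. The pads swing forward as they close: fully open they stand 13 mm farther back than shut.
Start: joints at [-83.142, 27.33, 1.283, 89.118, -0.659, 63.558, -4.761], TCP at [0.152, 0.658, 0.231] pointing down, gripper open.
Joint ranges: [-169.35, 169.35], [-19.33, 120.38], [-80.79, 83.38], [13.8, 139.57], [-78.32, 258.32], [9.67, 109.79], [-169.56, 169.56]. Speed limits (degrees/s): [136.94, 136.94, 180, 180, 180, 180, 180].

### API

Orientations are given as [roll, pitch, yaw] about the fixed x, y, z axes, in that order (R = Rz(yaw) Ry(pitch) Rx(roll)).
In Python, from workcell import env, vision, order, models gives the robot as it stands.
- The arm moves only by the tool step_arm, never from a script. Its argument "steps" is a list that holds one entry, the list of rows, each a list of 4 numbers: the shift along the tool's x, y, z in m, then the turn about the tool's z in rad. In form: [[[dx, dy, dz, turn], ...]]. A call has 1 to 12 rows; each row is the pose to reach, as a shift and turn from the pose commanded when the call began, along the tool's axes at that moment; what a row does not reach only later rows make up. A row lasts 1/8 s, in which the tool goes at most 62.5 mm and 10.7 degrees, less where a joint would pass 70% of its speed; a pose out of reach is approached as far as the arm can. A call with a gripper value outside its range is refused whole. "fingers" is the finger opening in m, from 0 to 0.0854, set as the call begins (left out, the last holds). The fingers move at their own pace and stop on an object; "newtons" is the grip in N (left out, the last holds). Time passes only in rows, so rows that repeat a pose let the fingers close. It gives the time, the measured TCP pose, the force, the opening and the grip force at its end, in the units of the state.
- env.sense(): the state, without advancing time (a new reading comes with each control period).
- vision.get_image(name): name is "scene" or "top" or "wrist"; returns (picture, depth): 384x512x3 uint8, red, green, blue; 384x512 float32, m along the optical axis (not along the pixel's ray), 0 where there is no reading.
- vision.camera_model(name): a dict with "K" (3x3 intrinsics, pixels), "R" (3x3) and "t" (3): a world point X has camera coordinates R X + t; the wrist camera has in their place "T_tool_cam" (4x4, takes a point from camera to tool coordinates, whose origin is the TCP and whose axes are the flange's). Camera axes: x right, y down, z forward; pixel columns grow to the right and rows downward; lengths in m; the calibration is good to about 2 mm. A picture is of the moment at which its call begins: read the wrist's pose just before it. camera_model takes no time and is no camera call.
- order.finish_job(): hands the job in; it is judged then, once.
Trained networks look in the newest picture that a camera, given by its name, has taken for a name from the list of things; names that differ only in an ending like _2 or _b are one class to them, and where a whole thing is asked for, a point or a joint stands for the part that bears it (a point fixed in the world has none). Each returns a list of dicts, best first, with "p" (0 to 1); they miss things now and then, are a little off and sometimes report something else, mostly with a low value. They report only what shows in the picture. A call takes as long as a camera call.
- models.search_frame(camera, query): "xy" ([column, row] in pixels, amid what is visible of it).
- models.silhouettes(camera, query): "pixels" (384x512 bool, what is visible of it) and "xy" ([column, row] in pixels, amid what is visible of it).
The state is a dict: "time": time; "joint_pos": joint angles; "dq": joint speeds; "tau": joint torques, N m; "tcp_pos": TCP position; "tcp_rot": TCP orientation; "contact_force": force on the tool from outside, world axes, zero at the start; "wrist_torque": the same for the moment, N m; "grip_width": finger opening in m; "grasp_force": force on a finger pad.
Only numpy, scipy, OpenCV 4.12 (cv2) and the standard library are available. Lean on these libraries where they do the work, as an engineer would, in place of code of your own. Each camera call takes 0.05 s, during which the arm holds its last target. There are 200 camera calls.

### The job

Take the loose clamp strap and lay it over the short steel column in the clamp fixture, saddle over the column and foot down between its two cheeks, so that the strap sits fully down and level and its captive hand bolt stands in the threaded boss. Then start the bolt the careful way: turn it backward (anticlockwise from above) until you feel it drop into the thread, then forward (clockwise) one full turn, no more. Finish while still gripping the bolt's black knob and holding it there, because the column is to be lined up before anyone tightens it, and leave the other things on the bench where they are.

Things in the scene. Friction and masses are not known exactly. Their poses are not given: they have to be found in the camera images.
- fixture: Fixed clamp fixture on a 104 x 184 mm aluminium base plate 12 mm thick. Origin: on the axis of its threaded boss, at the underside (bench height); z up. The column lies along its x at y = +75 mm, the heel rest is at y = -55 mm.
- boss_mouth (a point): Centre of the mouth of the brass threaded boss, 40 mm above the fixture's origin. Boss 40 mm outside, 28 mm bore. Square right-hand thread of 6 mm pitch, ridge from 19 mm diameter outward; its topmost end lies 2 mm below the mouth, at the fixture's +x side.
- column_top (a point): Highest line of the horizontal stainless column, 50 mm above the fixture's origin, mid-length. Column 36 mm in diameter, 134 mm long along the fixture's x, with 41 mm end caps; two more cheeks, 32.4 mm apart in x at y = +100 mm, flared 46 to 56 mm up, guide the saddle's outer lip.
- heel_rest (a point): Centre of the flat heel rest for the strap's foot, 20 mm above the fixture's origin, between two cheeks 26.4 mm apart along x (24 mm long in y), which flare outward at the top, 46 to 56 mm above the fixture's origin.
- strap: Loose steel clamp strap with captive hand bolt, 0.41 kg, standing knob up. Origin: on the bolt axis, level with the undersides of foot and saddle; z up. Flat bar 30 mm wide (x), z 30 to 40 mm, y -62 to +102 mm, widened to a 42 mm eye round the bolt. Seated, its axes are parallel to the fixture's, its origin 20 mm above the fixture's (play 1 mm in y, 1.2 mm in x).
- strap_saddle (a point): Middle of the saddle's roof, y = +75 mm, z = 30 mm in the strap's frame; comes to lie on column_top. Two lips, 30 mm wide in x, hang down 30 mm at both sides, 38 mm apart in y, flared over the last 8 mm.
- strap_foot (a point): Centre of the underside of the strap's foot, y = -55 mm, z = 0 in the strap's frame; comes to stand on heel_rest. Foot 24 mm wide (x), 14 mm (y), 30 mm high.
- strap_grip (a point): Middle of the strap's bar at y = +38 mm, z = 35 mm in the strap's frame, between knob and saddle: here the bar can be taken across its 30 mm width (fingers closing along the strap's x); stays clear of boss, knob and column also when the strap is seated. The knob's top is 29 to 44 mm above the bar's middle.
- knob: Round fluted black knob of the bolt, 34 mm diameter, 22 mm high, axis vertical; can be gripped from above at any angle and turns easily (under 0.1 N m). Origin: centre of its underside, 42 mm + bolt_lift above the strap's origin. Its x axis (pale line on its top) turns with the bolt.
- bolt_lift (a joint): How far the captive bolt has slid up in the bar, m: 0 (down) to 0.020; falls by its own weight (0.15 kg). Strap seated, bolt standing on the boss thread: 0.015 + 0.00095 x bolt_turn (rises 1 mm a radian turned back); at the thread drop it falls 6 mm to 0.009 if let or lightly pressed down; one turn forward from there: 0.003. A hand on the knob must follow.
- bolt_turn (a joint): Turning of the bolt in the strap, rad, counted over several turns; anticlockwise from above (backward) is positive. Starts between -2.0 and -0.9. With the strap seated the bolt drops when turned back past about 0 (within 0.15); one turn forward from there is -6.28.
- mouse: Computer mouse, 113 x 57 x 39 mm, bystander; origin centre of its underside.
- spanner: Small open spanner, 110 x 23 x 4 mm, lying, bystander.
- vial_1: Sample vial, 16 mm diameter, 38 mm high, standing, bystander.
- vial_2: Sample vial, 16 mm diameter, 38 mm high, standing, bystander.
- small_column: Packed analytical column, 192 mm long, 17 mm thick, lying, bystander.
- syringe: Plastic syringe, 132 mm long, 24 x 19 mm, lying, bystander.
- beaker: Glass beaker, 53 mm diameter, 62 mm high, standing, bystander.

How it is judged:
By the outcome, as a careful person would: the job done as asked, in the order asked, and still so for the second after the job is handed in, while the arm keeps its last pose, push and grip.
It also fails if it takes over 72 s, if anything falls off the work surface, if the arm or the gripper's body presses on something with over 40 N, if the wrist force passes 120 N, or if a joint passes its speed limit or range.

## Working session

There is one attempt and no reset: what is moved stays moved. The work goes in short steps, Python scripts to look and compute and a tool call to move; the robot and the scene stay as the last step left them, time stands still between calls to the robot, and variables do not carry over. Pictures are saved under pics/ and viewed, at most 10 in all, crops included, and the job is handed in when it is done.

Besides the shell and the picture viewer there is one more tool, called after ">>>" as name([rows], argument=value, ...), one row to a line, values as JSON. step_arm: Moves the arm, as the interface text tells. Its arguments: {"type":"object","properties":{"steps":{"type":"array"},"fingers":{"type":"number"},"newtons":{"type":"number"}},"required":["steps"]}

```bash
mkdir -p pics; ls; cat > h.py <<'E'
import numpy as np, cv2
from scipy.spatial.transform import Rotation as Ro
from workcell import env, vision, order, models
def tool():
    s=env.sense(); T=np.eye(4); T[:3,3]=s["tcp_pos"]; T[:3,:3]=Ro.from_euler('xyz',s["tcp_rot"],degrees=True).as_matrix(); return T
def grab(name,save=None):
    m=vision.camera_model(name); K=np.array(m["K"])
    if name=="wrist": C=tool()@np.array(m["T_tool_cam"])
    else:
        C=np.eye(4); R=np.array(m["R"]); C[:3,:3]=R.T; C[:3,3]=-R.T@np.array(m["t"])
    im,d=vision.get_image(name)
    if save: cv2.imwrite("pics/"+save,im[:,:,::-1])
    v,u=np.mgrid[0:384,0:512]
    P=np.stack([(u-K[0,2])/K[0,0]*d,(v-K[1,2])/K[1,1]*d,d],-1)@C[:3,:3].T+C[:3,3]
    P[d<=0]=np.nan
    return im,d,P,K,C
E
python3 - <<'E'
from h import *
s=env.sense(); print({k:np.round(v,3) for k,v in s.items()})
for c in ["top","scene"]:
    im,d,P,K,C=grab(c,c+"1.png"); print(c,np.round(C,3).tolist(),K[0,0])
    for q in ["fixture","strap","knob","mouse","spanner","beaker","vial_1","small_column","syringe"]:
        for r in models.silhouettes(c,q)[:2]:
            p=r["pixels"]&np.isfinite(P[...,0])
            print(q,round(r["p"],2),np.round(r["xy"]),np.round(np.median(P[p],0),3),p.sum())
E
```

```text
pics
{'time': np.float64(0.0), 'joint_pos': array([-83.144,  27.376,   1.281,  89.177,  -0.659,  63.559,  -4.761]), 'dq': array([-0.057,  0.038,  0.052,  0.074,  0.077, -0.08 , -0.06 ]), 'tau': array([-1.0000e-03, -5.9645e+01,  1.6080e+00, -2.8120e+01,  1.3000e-02,
        9.0000e-03, -0.0000e+00]), 'tcp_pos': array([0.152, 0.657, 0.23 ]), 'tcp_rot': array([-1.79896e+02,  8.00000e-03,  1.66951e+02]), 'contact_force': array([-0.297, -0.871,  0.118]), 'wrist_torque': array([ 0.016,  0.012, -0.005]), 'grasp_force': np.float64(0.0), 'grip_width': np.float64(0.086)}
top [[0.001, -0.991, 0.132, 0.403], [-1.0, 0.001, 0.012, 0.038], [-0.012, -0.132, -0.991, 1.087], [0.0, 0.0, 0.0, 1.0]] 367.2675111135903
fixture 0.94 [306. 209.] [ 0.496 -0.089  0.014] 2255
strap 0.84 [192. 207.] [0.5   0.241 0.04 ] 661
mouse 0.8 [395. 221.] [ 0.46  -0.343  0.032] 652
mouse 0.7 [191. 207.] [0.5   0.243 0.04 ] 663
spanner 0.64 [242. 168.] [0.61  0.095 0.015] 320
spanner 0.58 [248. 198.] [0.524 0.087 0.004] 152
beaker 0.71 [243. 170.] [0.611 0.096 0.018] 296
vial_1 0.17 [192. 203.] [0.505 0.227 0.064] 128
small_column 0.81 [160. 164.] [0.613 0.337 0.015] 302
syringe 0.65 [128. 193.] [0.537 0.446 0.016] 186
scene [[0.77, -0.382, 0.511, -0.28], [-0.638, -0.462, 0.616, -0.922], [0.0, -0.8, -0.6, 1.015], [0.0, 0.0, 0.0, 1.0]] 489.6502386609187
fixture 0.64 [280. 234.] [ 0.488 -0.096  0.018] 1621
strap 0.72 [222. 179.] [0.5   0.228 0.039] 464
knob 0.25 [281. 236.] [ 0.486 -0.095  0.018] 1669
mouse 0.72 [332. 289.] [ 0.451 -0.362  0.03 ] 699
mouse 0.37 [222. 178.] [0.502 0.222 0.063] 54
spanner 0.55 [248. 202.] [0.527 0.105 0.005] 60
spanner 0.52 [219. 181.] [0.5   0.225 0.039] 402
beaker 0.67 [269. 188.] [0.595 0.094 0.041] 237
vial_1 0.51 [255. 184.] [0.601 0.152 0.02 ] 27
small_column 0.68 [227. 163.] [0.613 0.337 0.015] 119
syringe 0.69 [194. 156.] [0.535 0.451 0.015] 60
```

```bash
python3 - <<'E'
import cv2
im=cv2.imread("pics/top1.png"); cv2.imwrite("pics/top1c.png",cv2.resize(im[120:270,110:380],None,fx=2.9,fy=2.9,interpolation=cv2.INTER_CUBIC))
E
```

```text
(no output)
```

View pics/top1c.png

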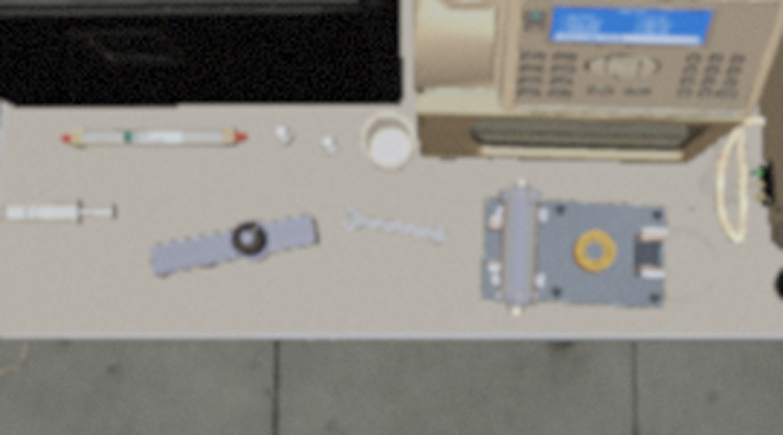

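The top view shows the strap at crop (150–318, 215–275), with its knob at (249,238) and the saddle end to the left. The fixture's boss is at (595,250), its column at (517,245) and its heel rest at (650,252).

```bash
python3 - <<'E'
from h import *
im,d,P,K,C=grab("top")
x,y,z=P[...,0],P[...,1],P[...,2]
def box(a,b,c,e,z0,z1): return (x>a)&(x<b)&(y>c)&(y<e)&(z>z0)&(z<z1)
m=box(.43,.57,.13,.36,.028,.05); (c,s,ang)=cv2.minAreaRect(P[m][:,:2].astype(np.float32)*1000); print("strap",c,s,ang)
m=box(.43,.57,.15,.3,.054,.09);print("knob",np.round(P[m].mean(0),4),m.sum(),z[m].max())
m=box(.38,.62,-.25,.05,.007,.018);(c,s,ang)=cv2.minAreaRect(P[m][:,:2].astype(np.float32)*1000);print("plate",c,s,ang)
hsv=cv2.cvtColor(im,cv2.COLOR_RGB2HSV); b=(hsv[...,1]>120)&(hsv[...,0]<30)&box(.38,.62,-.25,.05,.02,.06)
print("boss",np.round(P[b].mean(0),4),b.sum())
m=box(.38,.62,-.12,.05,.044,.06);print("column",np.round(P[m].mean(0),4),cv2.fitLine(P[m][:,:2].astype(np.float32),cv2.DIST_L2,0,.01,.01).ravel())
E
```

```text
strap (500.62835693359375, 247.682861328125) (40.777198791503906, 163.49209594726562) 15.066312789916992
knob [0.5055 0.2277 0.0651] 110 0.07047896488180894
plate (518.679443359375, -103.90324401855469) (165.07931518554688, 303.84051513671875) 3.9085280895233154
boss [ 0.4949 -0.107   0.0386] 54
column [ 0.5166 -0.0327  0.0495] [ 0.99992996 -0.0118368   0.51663995 -0.03274343]
```

>>> step_arm([
  [[-0.03, -0.05, 0, 0.15], [-0.06, -0.1, 0, 0.3], [-0.09, -0.15, 0, 0.45], [-0.12, -0.2, 0, 0.6], [-0.15, -0.25, 0, 0.75], [-0.18, -0.3, 0, 0.9], [-0.2, -0.33, 0, 1.05], [-0.22, -0.36, 0, 1.13]],
])

```text
time: 2.05
tcp_pos: [0.2858, 0.2559, 0.2316]
tcp_rot: [180.0, -0.1, 102.0]
contact_force: [-0.1, 0.3, 0.4]
grip_width: 0.0859
grasp_force: 0.0
```

>>> step_arm([
  [[-0.01, 0.055, 0, 0], [-0.02, 0.11, 0, 0], [-0.03, 0.165, 0, 0], [-0.038, 0.207, 0, 0], [-0.038, 0.207, 0, 0], [-0.038, 0.207, 0, 0]],
])

```text
time: 2.8
tcp_pos: [0.495, 0.2637, 0.231]
tcp_rot: [-179.9, 0.0, 102.2]
contact_force: [0.4, -0.2, 0.1]
grip_width: 0.0856
grasp_force: 0.0
```

```bash
python3 - <<'E'
from h import *
s=env.sense(); print(np.round(s["joint_pos"],1),np.round(s["tcp_pos"],4),np.round(s["tcp_rot"],2)); print(np.round(vision.camera_model("wrist")["T_tool_cam"],3))
im,d,P,K,C=grab("wrist","w1.png"); np.savez("w1.npz",P=P,im=im)
for q in ["strap","knob"]:
    for r in models.silhouettes("wrist",q)[:2]:
        p=r["pixels"]&np.isfinite(P[...,0]); print(q,round(r["p"],2),r["xy"],np.round(np.median(P[p],0),4),p.sum())
E
```

```text
[-56.9  17.8  28.  106.4  -9.7  58.2 -12.7] [0.495  0.2637 0.231 ] [-1.7993e+02  1.0000e-02  1.0221e+02]
[[-0.    -0.961 -0.275  0.071]
 [ 1.    -0.001  0.     0.   ]
 [-0.    -0.275  0.961 -0.143]
 [ 0.     0.     0.     1.   ]]
strap 0.78 [264.4, 168.4] [0.5014 0.2571 0.0403] 5075
strap 0.23 [263.6, 199.1] [0.5063 0.2354 0.0657] 1020
knob 0.98 [264.6, 199.6] [0.5063 0.2357 0.0657] 1004
knob 0.52 [264.6, 166.8] [0.5011 0.2581 0.0403] 4898
```

View pics/w1.png

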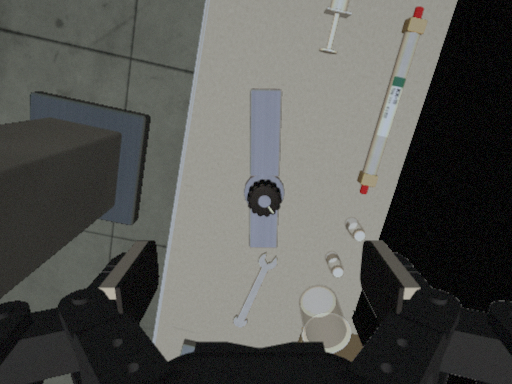

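The wrist view shows the strap upright at columns 250–281 and rows 89–248, with the saddle at the top. The knob is at (264,199), and its pale line points to the lower right.

```bash
cat >> h.py <<'E'
def strap_pose(P):
    x,y,z=P[...,0],P[...,1],P[...,2]
    m=(z>.028)&(z<.052)&(x>.4)&(x<.6)&(y>.13)&(y<.37)
    n,l,st,_=cv2.connectedComponentsWithStats(m.astype(np.uint8)); i=1+np.argmax(st[1:,4]); m=l==i
    Q=P[m][:,:2]; (c,s,a)=cv2.minAreaRect((Q*1000).astype(np.float32))
    b=cv2.boxPoints((c,s,a)); 
    return Q,c,s,a
E
python3 - <<'E'
from h import *
f=np.load("w1.npz");P=f["P"]
Q,c,s,a=strap_pose(P);print(c,s,a,np.median(P[...,2][(P[...,2]>.028)&(P[...,2]<.052)]))
# axis from bar parts far from eye
l=cv2.fitLine(Q.astype(np.float32),cv2.DIST_HUBER,0,.001,.001).ravel();print(l)
a=np.degrees(np.arctan2(-l[0],l[1])) if l[1]>0 else np.degrees(np.arctan2(l[0],-l[1]))
r=np.radians(a);ux=np.array([np.cos(r),np.sin(r)]);uy=np.array([-np.sin(r),np.cos(r)])
t=Q@uy; e=Q@ux
print("yaw",a,"y ext",np.percentile(t,[.3,99.7]))
t0=np.percentile(t,.3);t1=np.percentile(t,99.7)
k=(t>t0+.1)&(t<t1-.005); ex=np.percentile(e[k],[1,99]);print("x ext",ex,ex[1]-ex[0],t1-t0)
o=ux*ex.mean()+uy*((t0+t1)/2-.020);print("origin",o,"grip",o+.038*uy)
m=(P[...,2]>.056)&(P[...,2]<.072)&(abs(P[...,0]-.505)<.04)&(abs(P[...,1]-.23)<.04);print("knob",cv2.minEnclosingCircle((P[m][:,:2]*1000).astype(np.float32)),np.median(P[m],0))
E
```

```text
(495.1104736328125, 276.7647399902344) (41.240089416503906, 113.11951446533203) 15.064401626586914 0.04006547129930299
[ 0.19213377 -0.9813687   0.49592358  0.28676862]
yaw 11.077335 y ext [0.12440196 0.23274583]
x ext [0.52770873 0.5561412 ] 0.02843246373014152 0.10834387425439293
origin [0.50136081 0.25974156] grip [0.49405972 0.29703357]
knob ((506.88824462890625, 233.02352905273438), 16.849666595458984) [0.50638477 0.23487602 0.06583855]
```

>>> step_arm([
  [[0.005, 0.0056, 0.05, 0.019], [0.005, 0.0056, 0.1, 0.019], [0.005, 0.0056, 0.15, 0.019], [0.005, 0.0056, 0.19, 0.019], [0.005, 0.0056, 0.216, 0.019], [0.005, 0.0056, 0.216, 0.019], [0.005, 0.0056, 0.216, 0.019]],
], fingers=0.06)

```text
time: 3.82
tcp_pos: [0.5006, 0.2705, 0.0166]
tcp_rot: [179.9, -0.1, 101.1]
contact_force: [0.2, 0.5, -0.1]
grip_width: 0.06
grasp_force: 0.0
```

>>> step_arm([
  [[0, 0, 0, 0], [0, 0, 0, 0], [0, 0, 0, 0], [0, 0, 0, 0]],
], fingers=0.0, newtons=60)

```text
time: 4.32
tcp_pos: [0.5008, 0.2705, 0.0166]
tcp_rot: [179.9, -0.1, 101.1]
contact_force: [-1.2, -0.6, 6.5]
grip_width: 0.0284
grasp_force: 58.7
```

>>> step_arm([
  [[0, 0, -0.04, 0], [0, 0, -0.08, 0], [-0.01, -0.005, -0.13, 0], [-0.05, -0.02, -0.18, 0.05], [-0.1, -0.045, -0.18, 0.1], [-0.15, -0.07, -0.18, 0.15], [-0.2, -0.09, -0.18, 0.194], [-0.25, -0.11, -0.18, 0.194], [-0.28, -0.126, -0.18, 0.194], [-0.28, -0.126, -0.18, 0.194], [-0.28, -0.126, -0.18, 0.194]],
], newtons=100)

```text
time: 5.7
tcp_pos: [0.4304, -0.0286, 0.1953]
tcp_rot: [-180.0, -0.0, 90.0]
contact_force: [0.3, -0.7, -5.2]
grip_width: 0.0279
grasp_force: 101.5
```

```bash
python3 - <<'E'
from h import *
s=env.sense(); print(np.round(s["joint_pos"],1),np.round(s["tcp_pos"],4),np.round(s["tcp_rot"],2),s["grip_width"],s["contact_force"])
im,d,P,K,C=grab("wrist","w2.png"); np.savez("w2.npz",P=P,im=im,T=tool())
E
```

```text
[-40.8   6.9  39.9 125.   -5.9  49.8   2.7] [ 0.4304 -0.0286  0.1953] [-1.8e+02 -4.0e-02  9.0e+01] 0.027874581081299678 [ 0.26433059 -0.72256196 -5.17105177]
```

View pics/w2.png

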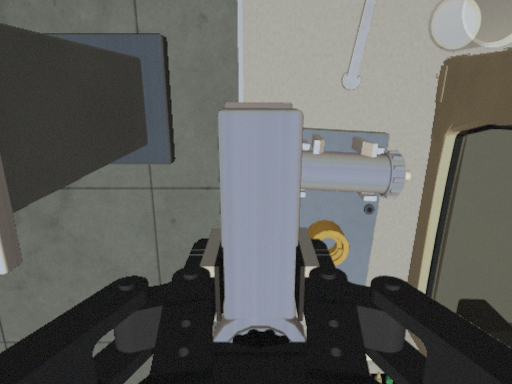

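The strap is held with its saddle end up, at columns 220–302 and rows 105–340. To its right, the column runs to an end cap at (395,175) and the boss ring is at (328,240).

```bash
python3 - <<'E'
from h import *
from scipy.optimize import least_squares
f=np.load("w2.npz");P=f["P"];im=f["im"]; x,y,z=P[...,0],P[...,1],P[...,2]
# column: cylinder
m=(x>.46)&(x<.545)&(y>-.075)&(y<.005)&(z>.036)&(z<.053)
hsv=cv2.cvtColor(im,cv2.COLOR_RGB2HSV); br=(hsv[...,1]>120)&(hsv[...,0]>12)&(hsv[...,0]<32)
Q=P[m&~br]
def res(p): # y0,yaw slope,zaxis
    dy=(Q[:,1]-p[0]-p[1]*(Q[:,0]-.5))*np.cos(np.arctan(p[1])); return np.hypot(dy,Q[:,2]-p[2])-.018
r=least_squares(res,[-.035,0,.032],loss="soft_l1",f_scale=.001);print("col y at x=.5, yaw, zaxis",r.x,np.degrees(r.x[1]),len(Q),np.median(abs(r.fun)))
b=br&(x>.44)&(x<.56)&(y>-.16)&(y<-.07)&(z>.034)&(z<.045)
Q2=P[b]; print(len(Q2),Q2.min(0),Q2.max(0))
g=least_squares(lambda p:np.maximum(0,np.hypot(*(Q2[:,:2]-p).T)-.020)+np.maximum(0,.014-np.hypot(*(Q2[:,:2]-p).T)),[.495,-.107],loss="soft_l1",f_scale=.0005);print("boss",g.x,np.median(Q2[:,2]))
# plate right edge
m=(z>.008)&(z<.016)&(x>.5)&(x<.6)&(y<-.07)&(y>-.16)
for yy in np.arange(-.16,-.065,.01):
    k=m&(abs(y-yy)<.004)
    if k.sum()>10: print(round(yy,3),round(np.percentile(x[k],98),4),k.sum())
# strap in tool frame
T=f["T"]; 
k=(z>.195)&(z<.235)&(x>.40)&(x<.46)&(y>-.05)&(y<.08); S=(P[k]-T[:3,3])@T[:3,:3]
for a in np.arange(-.01,.07,.01):
    w=abs(S[:,0]-a)<.004
    if w.sum()>20: print("tool x",round(a,3),"y",np.round(np.percentile(S[w,1],[2,98]),4),"z",round(np.median(S[w,2]),4))
print("end x",np.percentile(S[:,0],[.2,99.8]))
E
```

```text
col y at x=.5, yaw, zaxis [-0.03150208 -0.06153228  0.03235972] -3.525539691467252 3741 0.0004574704586951944
477 [ 0.48051109 -0.12281495  0.03402542] [ 0.51471576 -0.08643277  0.041666  ]
boss [ 0.4942536  -0.10578605] 0.03945661679497636
-0.16 0.5806 61
-0.15 0.5889 148
-0.14 0.5891 214
-0.13 0.5896 170
-0.12 0.5896 189
-0.11 0.5902 242
-0.1 0.5905 235
-0.09 0.5499 321
-0.08 0.5495 361
-0.07 0.5502 186
tool x -0.01 y [-0.0148  0.0149] z -0.0235
tool x 0.0 y [-0.0152  0.0152] z -0.0237
tool x 0.01 y [-0.0263  0.0265] z -0.0238
tool x 0.02 y [-0.0139  0.0143] z -0.0236
tool x 0.03 y [-0.014   0.0144] z -0.0237
tool x 0.04 y [-0.014   0.0145] z -0.0237
tool x 0.05 y [-0.0138  0.0145] z -0.0238
tool x 0.06 y [-0.0136  0.0145] z -0.0237
end x [-0.02158849  0.06332265]
```

>>> step_arm([
  [[-0.01, 0.02, 0, 0.03], [-0.025, 0.045, 0, 0.061], [-0.039, 0.067, 0.03, 0.061], [-0.039, 0.067, 0.065, 0.061], [-0.039, 0.067, 0.065, 0.061], [-0.039, 0.067, 0.065, 0.061], [-0.039, 0.067, 0.065, 0.061]],
])

```text
time: 6.62
tcp_pos: [0.4986, -0.0677, 0.1317]
tcp_rot: [179.9, -0.0, 86.6]
contact_force: [-0.7, -0.3, -5.1]
grip_width: 0.0279
grasp_force: 101.3
```

```bash
python3 - <<'E'
from h import *
s=env.sense(); print(np.round(s["joint_pos"],1),np.round(s["tcp_pos"],4),np.round(s["tcp_rot"],2),s["grip_width"],s["contact_force"])
T=tool();im,d,P,K,C=grab("wrist","w3.png"); np.savez("w3.npz",P=P,im=im,T=T)
S=(P-T[:3,3])@T[:3,:3]; z=P[...,2]
# column pixels both sides
from scipy.optimize import least_squares
m=(abs(S[...,1])<.085)&(abs(S[...,1])>.02)&(S[...,0]>.01)&(S[...,0]<.065)&(z>.034)&(z<.056); Q=S[m]
h=T[2,3]
Qc=Q[abs(Q[:,1])<.05]; zc=h-Qc[:,2]
r=least_squares(lambda p:np.hypot(Qc[:,0]-p[0]-p[1]*Qc[:,1],zc-p[2])-.018,[.037,0,.032],loss="soft_l1",f_scale=.001)
print("col tool x at y0",r.x[0],"skew deg",np.degrees(r.x[1]),"zax",r.x[2],len(Qc))
k=abs(Q[:,0]-r.x[0])<.008; print("col y extents",np.percentile(Q[k,1],[.5,2,98,99.5]))
for a in np.arange(-.085,.09,.005):
    w=k&(abs(Q[:,1]-a)<.0025)
    if w.sum()>5: print(round(a,3),w.sum(),round(np.percentile(h-Q[w,2],90),4))
b=(abs(S[...,1])<.03)&(S[...,0]>-.03)&(S[...,0]<.09)&(z>T[2,3]+.012)&(z<T[2,3]+.034);B=S[b]
print("strap end",np.percentile(B[:,0],[99,99.8]))
for a in (.03,.04,.05,.06):
    w=abs(B[:,0]-a)<.005; print(a,np.percentile(B[w,1],[2,98]),np.median(B[w,2]))
E
```

```text
[-29.9  21.9  37.8 119.7 -19.3  44.2  16.4] [ 0.4986 -0.0677  0.1317] [ 1.7986e+02 -5.0000e-02  8.6550e+01] 0.027913076695822017 [-0.68042917 -0.33103036 -5.12569268]
col tool x at y0 0.03616119645180262 skew deg 0.12034405341598566 zax 0.033205717371325924 4239
col y extents [-0.06567819 -0.06374445  0.06436147  0.06629871]
-0.065 74 0.0377
-0.06 77 0.0409
-0.055 108 0.0534
-0.05 187 0.0545
-0.045 211 0.0537
-0.04 181 0.0508
-0.035 183 0.0507
-0.03 182 0.0505
-0.025 10 0.0514
0.03 146 0.0507
0.035 178 0.0507
0.04 180 0.0506
0.045 205 0.0533
0.05 182 0.0544
0.055 121 0.0533
0.06 71 0.0409
0.065 84 0.0375
strap end [0.0632441  0.06373677]
0.03 [-0.01388001  0.01460142] -0.02357916167923211
0.04 [-0.0138628   0.01455116] -0.02363873280959567
0.05 [-0.01377353  0.01465334] -0.023700787443402326
0.06 [-0.01360295  0.01453748] -0.02363693013075105
```

View pics/w3.png

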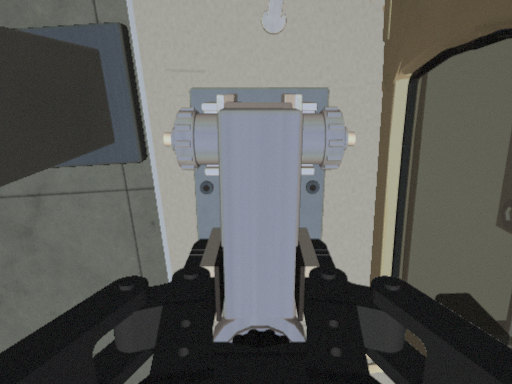

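The strap is centred between the end caps (centre row about 140, columns 163–356), and its offset from the column is under 0.5 mm. I'll lower it now.

>>> step_arm([
  [[0, 0, 0.02, 0], [0, 0, 0.04, 0], [0, 0, 0.055, 0], [0, 0, 0.065, 0], [0, 0, 0.072, 0], [0, 0, 0.076, 0], [0, 0, 0.08, 0], [0, 0, 0.08, 0]],
])

```text
time: 7.68
tcp_pos: [0.4986, -0.0684, 0.0506]
tcp_rot: [179.9, 0.0, 86.5]
contact_force: [3.7, 0.5, -3.3]
grip_width: 0.0283
grasp_force: 101.7
```

>>> step_arm([
  [[0, 0, 0.003, 0], [0, 0, 0.006, 0], [0, 0, 0.009, 0], [0, 0, 0.011, 0], [0, 0, 0.0125, 0], [0, 0, 0.0135, 0], [0, 0, 0.0135, 0]],
])

```text
time: 8.55
tcp_pos: [0.4983, -0.0683, 0.037]
tcp_rot: [179.9, 0.0, 86.5]
contact_force: [5.5, -0.7, 0.1]
grip_width: 0.0283
grasp_force: 102.3
```

>>> step_arm([
  [[0, 0, 0.001, 0], [0, 0, 0.0018, 0], [0, 0, 0.0018, 0]],
])

```text
time: 8.93
tcp_pos: [0.4983, -0.0683, 0.0367]
tcp_rot: [179.9, -0.1, 86.5]
contact_force: [-1.1, 1.3, 24.6]
grip_width: 0.0279
grasp_force: 105.1
```

>>> step_arm([
  [[0, 0, -0.001, 0], [0, 0, -0.001, 0], [0, 0, -0.001, 0], [0, 0, -0.02, 0], [0, 0, -0.06, 0], [0, 0, -0.11, 0], [0, 0, -0.16, 0], [0, 0, -0.18, 0], [0, 0, -0.18, 0], [0, 0, -0.18, 0]],
], fingers=0.06)

```text
time: 10.18
tcp_pos: [0.4966, -0.0679, 0.2138]
tcp_rot: [-179.9, 0.0, 86.5]
contact_force: [-0.3, -0.4, 0.2]
grip_width: 0.0601
grasp_force: 0.0
```

```bash
python3 - <<'E'
from h import *
s=env.sense(); print(np.round(s["joint_pos"],1),np.round(s["tcp_pos"],4),np.round(s["tcp_rot"],2),s["grip_width"],s["contact_force"])
T=tool();im,d,P,K,C=grab("wrist","w4.png"); np.savez("w4.npz",P=P,im=im,T=T)
for r in models.silhouettes("wrist","knob")[:2]:
    p=r["pixels"]&np.isfinite(P[...,0]); Q=P[p]; zt=np.percentile(Q[:,2],90); t=Q[Q[:,2]>zt-.004]
    print(round(r["p"],2),r["xy"],np.round(np.median(Q,0),4),"top z",zt,cv2.minEnclosingCircle((t[:,:2]*1000).astype(np.float32)),t.mean(0))
S=(P-T[:3,3])@T[:3,:3];z=P[...,2]
m=(z>.054)&(z<.067)&(abs(S[...,1])<.013); 
for a in np.arange(-.11,.07,.01):
    w=m&(abs(S[...,0]-a)<.004)
    if w.sum()>15: print(round(a,3),np.round(np.percentile(S[...,1][w],[2,98]),4),round(np.median(z[w]),4))
E
```

```text
[-35.6  14.6  43.2 115.6 -12.2  54.4  10.3] [ 0.4966 -0.0679  0.2138] [-1.7987e+02  1.0000e-02  8.6510e+01] 0.060118860774996334 [-0.27874884 -0.39469267  0.23494928]
0.63 [263.7, 223.2] [ 0.4963 -0.103   0.0979] top z 0.09906634678561158 ((496.324951171875, -106.17282104492188), 16.825132369995117) [ 0.49637272 -0.10523913  0.09804938]
-0.1 [-0.0117  0.0125] 0.06
-0.09 [-0.0116  0.0125] 0.0601
-0.08 [-0.0115  0.0123] 0.0602
-0.07 [-0.0124  0.0123] 0.0602
-0.03 [-0.0128  0.0128] 0.0595
-0.02 [-0.0118  0.0127] 0.0601
-0.01 [-0.0117  0.0125] 0.0602
-0.0 [-0.0125  0.0124] 0.0602
0.01 [-0.0124  0.0123] 0.0601
0.02 [-0.0122  0.0122] 0.0601
0.03 [-0.0121  0.0122] 0.0602
0.04 [-0.012   0.0129] 0.0603
0.05 [-0.0119  0.0128] 0.0603
0.06 [-0.0118  0.0126] 0.0601
```

View pics/w4.png

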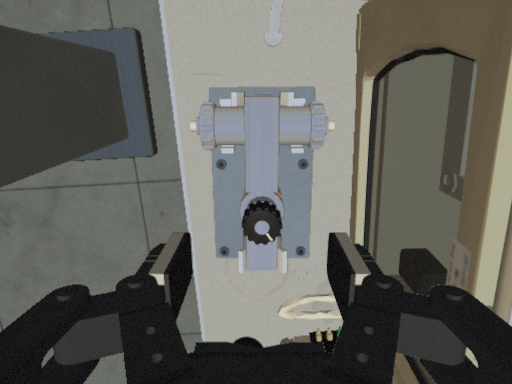

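The strap is seated and level: bar top is 60.0–60.3 mm along its whole length. The knob is at (262,228), top about 98 mm (lift about 14 mm), with its pale line pointing to the lower right. That puts bolt_turn near −0.9. Next I'll check the clearance beside the fixture for turning the gripper.

```bash
python3 - <<'E'
from h import *
for n in ("top","scene"):
    im,d,P,K,C=grab(n); x,y,z=P[...,0],P[...,1],P[...,2]
    for a in np.arange(.55,.72,.02):
        m=(abs(x-a)<.01)&(y>-.22)&(y<.01); 
        if m.sum()>3: print(n,round(a,2),np.round(np.percentile(z[m],[50,97]),3))
E
```

```text
top 0.55 [0.045 0.569]
top 0.57 [-0.     0.037]
top 0.59 [0.043 0.253]
top 0.61 [0.273 0.295]
top 0.63 [0.31  0.329]
top 0.65 [0.344 0.362]
top 0.67 [0.362 0.366]
top 0.69 [0.343 0.347]
top 0.71 [0.3   0.321]
scene 0.55 [0.002 0.322]
scene 0.57 [-0.002  0.298]
scene 0.59 [0.083 0.256]
scene 0.61 [0.138 0.291]
scene 0.63 [0.304 0.328]
scene 0.65 [0.338 0.362]
scene 0.67 [-0.742  0.366]
scene 0.69 [-0.749 -0.74 ]
scene 0.71 [-0.749 -0.74 ]
```

>>> step_arm([
  [[-0.02, 0.001, 0.03, 0], [-0.0385, 0.002, 0.07, 0], [-0.0385, 0.002, 0.1, 0], [-0.0385, 0.002, 0.125, 0], [-0.0385, 0.002, 0.136, 0], [-0.0385, 0.002, 0.141, 0], [-0.0385, 0.002, 0.141, 0]],
])

```text
time: 11.25
tcp_pos: [0.4975, -0.1068, 0.0743]
tcp_rot: [180.0, -0.0, 86.5]
contact_force: [-0.4, -0.4, -0.2]
grip_width: 0.0598
grasp_force: 0.0
```

>>> step_arm([
  [[0, -0.001, 0, -0.18], [0, -0.001, 0, -0.36], [0, -0.001, 0, -0.54], [0, -0.001, 0, -0.72], [0, -0.001, 0, -0.9], [0, -0.001, 0, -1.08], [0, -0.001, 0, -1.26], [0, -0.001, 0, -1.44], [0, -0.001, 0, -1.6], [0, -0.001, 0, -1.6], [0, -0.001, 0, -1.6]],
])

```text
time: 12.62
tcp_pos: [0.4966, -0.1068, 0.0745]
tcp_rot: [-180.0, 0.1, 178.0]
contact_force: [0.6, -0.1, -0.8]
grip_width: 0.0602
grasp_force: 0.0
```

```bash
python3 - <<'E'
from h import *
s=env.sense(); print(np.round(s["joint_pos"],1),np.round(s["tcp_pos"],4),np.round(s["tcp_rot"],2),s["contact_force"])
E
```

```text
[ -3.4  24.5  10.5 119.8  -7.3  36.2 100. ] [ 0.4966 -0.1068  0.0745] [-1.7999e+02  6.0000e-02  1.7799e+02] [ 0.6070789  -0.11796607 -0.79887083]
```

>>> step_arm([
  [[0, 0, 0.0015, 0.17], [0, 0, 0.0015, 0.2], [0, 0, 0.0015, 0.2]],
])

```text
time: 13.0
tcp_pos: [0.4963, -0.1065, 0.0726]
tcp_rot: [-180.0, 0.0, 166.8]
contact_force: [-0.4, 0.5, 0.6]
grip_width: 0.0599
grasp_force: 0.0
```

>>> step_arm([
  [[0, 0, 0, 0], [0, 0, 0, 0], [0, 0, 0, 0], [0, 0, 0, 0]],
], fingers=0.0, newtons=40)

```text
time: 13.5
tcp_pos: [0.4964, -0.1067, 0.0727]
tcp_rot: [180.0, 0.0, 166.7]
contact_force: [-1.9, -0.2, 5.7]
grip_width: 0.0324
grasp_force: 39.4
```

>>> step_arm([
  [[0, 0, -0.0001, -0.1], [0, 0, -0.0002, -0.2], [0, 0, -0.0003, -0.3], [0, 0, -0.0004, -0.4], [0, 0, -0.0005, -0.5], [0, 0, -0.0006, -0.6], [0, 0, -0.0006, -0.6]],
])

```text
time: 14.38
tcp_pos: [0.4962, -0.1073, 0.0731]
tcp_rot: [-180.0, 0.0, -159.0]
contact_force: [-0.4, -2.0, 2.8]
grip_width: 0.0323
grasp_force: 39.4
```

>>> step_arm([
  [[0, 0, 0.0002, -0.06], [0, 0, 0.0002, -0.12], [0, 0, 0.0002, -0.12]],
])

```text
time: 14.75
tcp_pos: [0.4963, -0.1072, 0.073]
tcp_rot: [-180.0, 0.0, -152.2]
contact_force: [-0.4, -3.1, 3.9]
grip_width: 0.0321
grasp_force: 39.5
```

>>> step_arm([
  [[0, 0, 0, -0.06], [0, 0, 0, -0.06]],
])

```text
time: 15.0
tcp_pos: [0.4963, -0.107, 0.0729]
tcp_rot: [-180.0, 0.0, -148.7]
contact_force: [-0.4, -2.9, 3.3]
grip_width: 0.0324
grasp_force: 39.4
```

>>> step_arm([
  [[0, 0, 0, -0.06], [0, 0, 0, -0.06]],
])

```text
time: 15.25
tcp_pos: [0.4961, -0.1066, 0.0727]
tcp_rot: [180.0, -0.0, -145.3]
contact_force: [1.2, -3.1, -1.3]
grip_width: 0.0322
grasp_force: 39.7
```

>>> step_arm([
  [[0, 0, 0.001, -0.02], [0, 0, 0.003, -0.02], [0, 0, 0.003, -0.02]],
])

```text
time: 15.62
tcp_pos: [0.4959, -0.1066, 0.0695]
tcp_rot: [180.0, -0.0, -144.0]
contact_force: [-0.3, -2.7, -2.2]
grip_width: 0.0318
grasp_force: 39.8
```

Falling free: the bolt has dropped off the thread end. I'll follow it down.

>>> step_arm([
  [[0, 0, 0.001, 0], [0, 0, 0.002, 0], [0, 0, 0.0025, 0], [0, 0, 0.0025, 0]],
])

```text
time: 16.12
tcp_pos: [0.4961, -0.1066, 0.0678]
tcp_rot: [180.0, -0.0, -144.0]
contact_force: [-2.1, -1.8, 5.0]
grip_width: 0.0324
grasp_force: 40.5
```

>>> step_arm([
  [[0, 0, 0.0005, 0], [0, 0, 0.001, 0], [0, 0, 0.001, 0]],
])

```text
time: 16.5
tcp_pos: [0.4962, -0.1066, 0.0677]
tcp_rot: [180.0, 0.0, -144.0]
contact_force: [-5.0, -1.0, 15.7]
grip_width: 0.0325
grasp_force: 41.4
```

>>> step_arm([
  [[0, 0, -0.0006, 0], [0, 0, -0.0004, 0.18], [0, 0, -0.0002, 0.36], [0, 0, -0.0001, 0.54], [0, 0, 0.0001, 0.72], [0, 0, 0.0003, 0.9], [0, 0, 0.0005, 1.08], [0, 0, 0.0006, 1.26], [0, 0, 0.0008, 1.44], [0, 0, 0.001, 1.6], [0, 0, 0.001, 1.6]],
])

```text
time: 17.88
tcp_pos: [0.4968, -0.1068, 0.0662]
tcp_rot: [179.9, 0.0, 124.2]
contact_force: [-3.1, -2.4, 9.7]
grip_width: 0.0323
grasp_force: 40.8
```

>>> step_arm([
  [[0, 0, 0.0002, 0.18], [0, 0, 0.0004, 0.36], [0, 0, 0.0006, 0.54], [0, 0, 0.0007, 0.72], [0, 0, 0.0009, 0.9], [0, 0, 0.0011, 1.08], [0, 0, 0.0012, 1.25], [0, 0, 0.0012, 1.25], [0, 0, 0.0012, 1.25]],
])

```text
time: 19.0
tcp_pos: [0.497, -0.107, 0.0651]
tcp_rot: [179.9, -0.1, 52.7]
contact_force: [-2.6, -2.0, 11.1]
grip_width: 0.0321
grasp_force: 40.9
```

>>> step_arm([
  [[0, 0, -0.0008, 0], [0, 0, -0.0008, 0], [0, 0, -0.0025, 0], [0, 0, -0.003, -0.18], [0, 0, -0.003, -0.36], [0, 0, -0.003, -0.54], [0, 0, -0.003, -0.72], [0, 0, -0.003, -0.9], [0, 0, -0.003, -1.08], [0, 0, -0.003, -1.26], [0, 0, -0.003, -1.44], [0, 0, -0.003, -1.6]],
], fingers=0.055)

```text
time: 20.5
tcp_pos: [0.4962, -0.1066, 0.0672]
tcp_rot: [180.0, -0.0, 144.7]
contact_force: [0.1, -0.7, 0.2]
grip_width: 0.055
grasp_force: 0.0
```

>>> step_arm([
  [[0, 0, 0, -0.18], [0, 0, 0, -0.36], [0, 0, 0, -0.54], [0, 0, 0, -0.72], [0, 0, 0, -0.9], [0, 0, 0, -1.08], [0, 0, 0, -1.26], [0, 0, 0, -1.44], [0, 0, 0, -1.6], [0, 0, 0, -1.6], [0, 0, 0, -1.6]],
])

```text
time: 21.88
tcp_pos: [0.4961, -0.1067, 0.0672]
tcp_rot: [180.0, -0.0, -124.1]
contact_force: [0.0, 0.1, 0.3]
grip_width: 0.0549
grasp_force: 0.0
```

```bash
python3 - <<'E'
from h import *
s=env.sense(); print(np.round(s["joint_pos"],1),np.round(s["tcp_pos"],4),np.round(s["tcp_rot"],2),s["contact_force"])
T=tool();im,d,P,K,C=grab("wrist","w5.png"); np.savez("w5.npz",P=P,im=im,T=T)
for r in models.silhouettes("wrist","knob")[:2]:
    p=r["pixels"]&np.isfinite(P[...,0]); print(r["p"],r["xy"],np.median(P[p],0),np.percentile(P[p][:,2],90))
cv2.imwrite("pics/w5c.png",cv2.resize(im[150:384,120:400,::-1],None,fx=2.5,fy=2.5))
E
```

```text
[  8.9  25.   -4.6 119.2   3.3  35.9 147.8] [ 0.4961 -0.1067  0.0672] [ 179.99   -0.   -124.14] [0.00081419 0.12821545 0.32496146]
0.84 [260.2, 260.1] [ 0.49394478 -0.10972737  0.09028161] 0.09137567164865382
```

View pics/w5c.png

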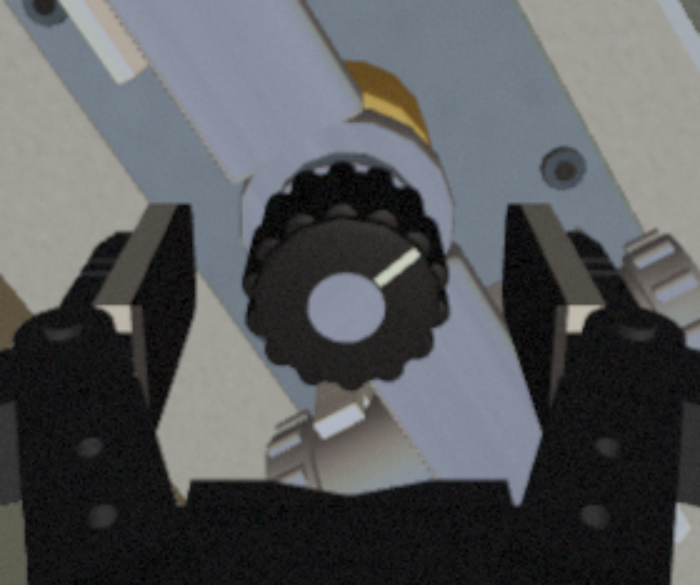

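The pale line runs from (347,307) to (418,253) in the crop. That means the bolt has gone about 172° forward, against 163° by my count, and the lift is about 6.5 mm as expected. About 192° remains.

>>> step_arm([
  [[0, 0, 0, 0], [0, 0, 0, 0], [0, 0, 0, 0], [0, 0, 0, 0]],
], fingers=0.0, newtons=40)

```text
time: 22.48
tcp_pos: [0.4964, -0.1067, 0.0674]
tcp_rot: [-180.0, 0.0, -124.0]
contact_force: [-0.4, 0.1, 3.4]
grip_width: 0.0323
grasp_force: 39.5
```

>>> step_arm([
  [[0, 0, 0.0002, 0.18], [0, 0, 0.0004, 0.36], [0, 0, 0.0005, 0.54], [0, 0, 0.0007, 0.72], [0, 0, 0.0009, 0.9], [0, 0, 0.001, 1.08], [0, 0, 0.0012, 1.26], [0, 0, 0.0014, 1.44], [0, 0, 0.0015, 1.6], [0, 0, 0.0015, 1.6]],
])

```text
time: 23.72
tcp_pos: [0.4965, -0.1069, 0.0659]
tcp_rot: [-180.0, 0.0, 144.3]
contact_force: [-0.8, -1.5, 3.7]
grip_width: 0.0327
grasp_force: 39.7
```

>>> step_arm([
  [[0, 0, 0.0002, 0.18], [0, 0, 0.0003, 0.36], [0, 0, 0.0005, 0.54], [0, 0, 0.0007, 0.72], [0, 0, 0.0009, 0.9], [0, 0, 0.001, 1.08], [0, 0, 0.0012, 1.26], [0, 0, 0.0014, 1.44], [0, 0, 0.0015, 1.6], [0, 0, 0.0016, 1.75], [0, 0, 0.0016, 1.75], [0, 0, 0.0016, 1.75]],
])

```text
time: 25.22
tcp_pos: [0.4962, -0.1073, 0.0643]
tcp_rot: [180.0, 0.0, 44.2]
contact_force: [-0.8, -1.2, 5.5]
grip_width: 0.0323
grasp_force: 39.9
```

```bash
python3 - <<'E'
from h import *
s=env.sense(); print(np.round(s["joint_pos"],1),np.round(s["tcp_pos"],4),np.round(s["tcp_rot"],2),s["contact_force"],s["grasp_force"])
T=tool();im,d,P,K,C=grab("wrist","w6.png")
for r in models.silhouettes("wrist","knob")[:1]:
    p=r["pixels"]&np.isfinite(P[...,0]); print(r["p"],r["xy"],np.median(P[p],0),np.percentile(P[p][:,2],90))
z=P[...,2];m=(z>.055)&(z<.066)&(abs(P[...,0]-.5)<.02)
for a in np.arange(-.17,.01,.02):
    w=m&(abs(P[...,1]-a)<.008); print(round(a,2),w.sum(),np.nanmedian(z[w]).round(4) if w.any() else '')
cv2.imwrite("pics/w6c.png",cv2.resize(im[100:384,120:440,::-1],None,fx=2.1,fy=2.1))
E
```

```text
[-29.9  33.2  45.7 121.7 -37.4  40.   -4.9] [ 0.4962 -0.1073  0.0643] [1.7996e+02 3.0000e-02 4.4150e+01] [-0.80640938 -1.20254099  5.51257335] 39.93557274341583
0.62 [258.0, 257.8] [ 0.49989328 -0.10314669  0.08704708] 0.08809561285375302
-0.17 7 0.0553
-0.15 300 0.0601
-0.13 145 0.0604
-0.11 407 0.06
-0.09 1517 0.0602
-0.07 2337 0.0603
-0.05 2531 0.0603
-0.03 2752 0.0603
-0.01 2562 0.0602
```

View pics/w6c.png

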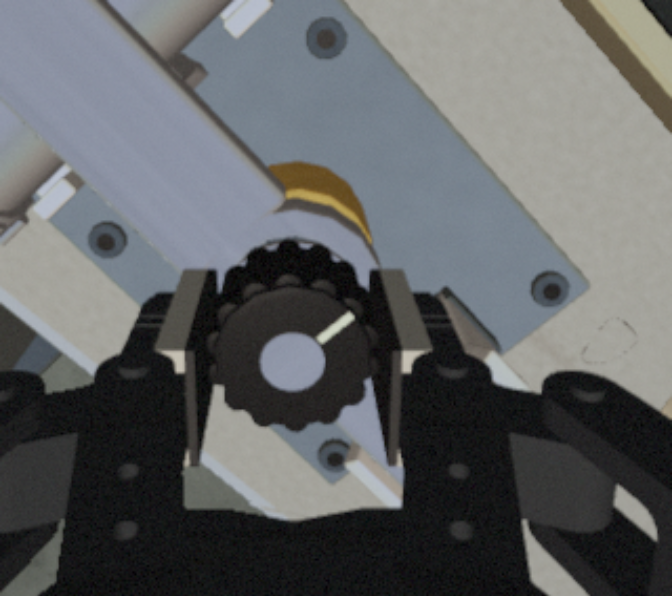

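The knob is gripped with its pale line running from (292,361) to (354,316), about −5° in the fixture frame. That is one full turn forward. Its top is at 87 mm (lift about 3 mm), and the bar is level at 60 mm.

```bash
python3 -c "
from workcell import order
print(order.finish_job())"
```

```text
the job is handed in; nothing more can be done
None
```

The strap is seated and level over the column, and the bolt was turned back until it dropped into the thread, then forward one full turn (within about 5°). The gripper is still holding the knob at about 40 N, and I handed the job in at about 25 s of the 72 s allowed; no verdict came back.

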